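# Lock the cork board clamp into the hidden slot of the acrylic shelf

## Robot

A 6-joint arm with a two-finger parallel gripper is mounted at the origin on the work surface. World frame = base frame: x ahead of the robot, y to its left, z up, the work surface at z = 0. Lengths are in m, angles in rad, forces in N, time in s.
With the tool pointing down it reaches from about 0.25 to 0.775 m from the base axis. Payload 4 kg.
Tool frame: the origin (TCP) lies midway between the tips of the shut fingers; the grasp point (between the pads) lies 19 mm behind it; y points along the fingers, x is the direction in which the jaws open and shut, and the axes are right-handed (so a half turn about y gives the same grasp; the last joint's range is limited). The gripper opens to 94 mm and grips with 3 to 60 N. Pads are 16 mm wide; open, the fingers measure 119 mm over their backs; the gripper's body (75 mm by 177 mm) begins 78 mm behind the grasp point.
Start: joints at [-1.29, 0.087, 1.371, -0, 1.684, -0.103], TCP at [0.206, -0.51, 0.206] pointing down, gripper open.
Joint ranges: [-3.1, 3.1], [-0.76, 2.03], [0.27, 2.55], [-1.08, 4.22], [0.17, 2.65], [-2.57, 2.57]. Speed limits (rad/s): [2.79, 2.79, 3.14, 3.14, 3.14, 3.14].

## Interface

Orientations are given as [roll, pitch, yaw] about the fixed x, y, z axes, in that order (R = Rz(yaw) Ry(pitch) Rx(roll)).
In Python, from bench import robot gives the robot as it stands.
- The arm moves only by the shell command python3 -m creep 'ROWS'. ROWS is JSON, a list of rows, each a list of 7 numbers: the shift along the tool's x, y, z in mm, then the turn, a rotation vector about the tool's x, y, z in degrees, then the closure in counts, from 0 (fully open) to 255 (shut). A call has 1 to 5 rows; each row is the pose to reach, as a shift and turn from the pose commanded when the call began, along the tool's axes at that moment; what a row does not reach only later rows make up. A row lasts 1/8 s, in which the tool goes at most 62.5 mm and 10.7 degrees, less where a joint would pass 70% of its speed; a pose out of reach is approached as far as the arm can. A call with a gripper value outside its range is refused whole. The fingers move at their own pace and stop on an object; the grip force is fixed at half the most. Time passes only in rows, so rows that repeat a pose let the fingers close. It gives the time, the measured TCP pose, the force and the opening at its end, in the units of the state.
- robot.get_obs(): the state, without advancing time (a new reading comes with each control period).
- robot.snapshot(name): name is "scene" or "top" or "wrist"; returns a dict with "color" (400x640x3 uint8, blue, green, red), "fx", "fy", "cx", "cy" (pixels), "world_from_camera" (4x4, takes a point from camera to world coordinates); the wrist camera has in their place "mount" (4x4, takes a point from camera to tool coordinates, whose origin is the TCP and whose axes are the tool frame's). Camera axes: x right, y down, z forward; pixel columns grow to the right and rows downward; lengths in m; the calibration is good to about 2 mm. The wrist camera is an equidistant fisheye: a pixel r from the principal point sees the ray r / f radians off the axis. A picture is of the moment at which its call begins: read the wrist's pose just before it. There is no depth.
- robot.close_job(): hands the job in, once; it reports no verdict.
Trained networks look in the newest picture that a camera, given by its name, has taken for a name from the list of things; names that differ only in an ending like _2 or _b are one class to them, and where a whole thing is asked for, a point or a joint stands for the part that bears it (a point fixed in the world has none). Each returns a list of dicts, best first, with "p" (0 to 1); they miss things now and then, are a little off and sometimes report something else, mostly with a low value. They report only what shows in the picture. A call takes as long as a camera call. They do not tell look-alikes from the thing itself.
- robot.spot_in(name, camera): "point" ([x, y, z] in m, in world coordinates, good to about 4 mm: the middle of the surface that is visible of it).
- robot.landmark_of(name, camera): "point" ([x, y, z] in m, in world coordinates, good to about 4 mm: a listed point, or the origin of a listed thing).
The state is a dict: "time": time; "joint_positions": joint angles; "qvel": joint speeds; "joint_torque": joint torques, N m; "tool_pos": TCP position; "ee_rot": TCP orientation; "wrist_force": force on the tool from outside, world axes, zero at the start; "wrist_torque": the same for the moment, N m; "width": finger opening in m.
Only numpy, scipy, OpenCV 4.12 (cv2) and the standard library are available. Lean on these libraries where they do the work, as an engineer would, in place of code of your own. Each camera call takes 0.05 s, during which the arm holds its last target.

## Task

Lift the white clamp with the little cork board off its coaster and tuck its toothed tongue under the overhanging lip of the red shelf rail. Starting near one end of the hood, rest the tooth gently on the shelf there and drag it along under the lip until you feel it drop into the hidden slot, stop, and leave the clamp standing upright and free with its base flat on the shelf. Do not force the acrylic, and leave the jar, the can opener and the two hearts where they are.

Things in the scene. Friction and masses are not known exactly. Their poses are not given: they have to be found in the camera images.
- clamp: white plastic clamp holding a cork square, loose, 100 to 170 g. Origin: centre of its base's underside; z up, x towards its tooth. Base 44 (x) x 50 (y) x 8 mm. The cork square, 50 x 50 x 5 mm, is on the post's -x side, 9 to 59 mm above the origin. The base can lie flat on the shelf only with the tooth in the slot. At first it stands on the coaster, its tooth hanging past the coaster's +x edge
- grip (a point): on the axis of the clamp's post, 76 mm above the clamp's origin: the place to grip, from above, fingers closing along the clamp's y. The post is 20 (x) x 24 (y) mm and ends 92 mm above the origin; above the cork (from 59 mm up) it is free all round
- tooth (a point): centre of the underside of the clamp's tooth, 50 mm along +x from the clamp's origin and 8 mm below it. The tooth, 12 (x) x 10 (y) mm, stands down 8 mm from the end of a tongue 12 mm wide (y) and 8 mm thick that reaches +x from the base to x = 56 mm, its underside level with the base's underside
- shelf: glossy red acrylic shelf, fixed, 300 (x) x 480 (y) x 18 mm; origin at the centre of its underside, z up, its top 18 mm above the origin; -x is the robot's side. A rail of the same acrylic, 330 mm long (y) and 30 mm high above the shelf top, stands on it from x = 60 to 106 mm. Its middle 150 mm (y -75 to +75) are a hood open to -x, the rest is solid. Over 40 N of push cracks it
- lip (a point): middle of the front (-x) lower edge of the rail's lip, at shelf x = 60 mm, y = 0, 24 mm above the shelf top; axes as the shelf's. The lip, 6 mm thick, overhangs from here to the back wall at x = 98 mm, with 24 mm of free height under it
- mouth (a point): point on the floor under the lip (at shelf-top height), shelf x = 85 mm, y = 0; axes as the shelf's. The floor is flat but for one slot running along x, from x = 72 to 98 mm, 14 mm wide (y), 14 mm deep. Its centre is at an unknown y from -45 to +45 mm, hidden by the lip. Seated, the tooth is in the slot, within 7 mm in x of this point, the clamp's x along the shelf's x
- coaster: light wooden coaster, fixed on the shelf, 60 (x) x 74 (y) x 14 mm, origin at the centre of its underside; on the left or the right half of the shelf's robot side
- jar: empty open glass baby food jar, loose, 55 mm across, 66 mm high, with a narrower neck, origin at the centre of its underside; a bystander
- opener: stainless can opener lying on the shelf, about 165 mm long along its x, 50 mm wide and 26 mm high, origin on the shelf near its middle; a bystander
- heart_a: pink ceramic heart magnet lying flat, about 40 mm across and 11 mm high, origin at the middle of its underside; a bystander near the shelf's +y end
- heart_b: pink ceramic heart magnet, the same, near the shelf's -y end; a bystander
There are look-alikes about, which are no part of the job. There is more than one size of the clamp; the job needs the largest.

How it is judged:
By the outcome, as a careful person would: the job done as asked, in the order asked, and still so for the second after the job is handed in, with the robot touching nothing.
It also fails if it takes over 58 s, if anything falls off the work surface, if the arm or the gripper's body presses on something with over 40 N, if the wrist force passes 120 N, or if a joint passes its speed limit or range.

## Working session

There is one attempt and no reset: what is moved stays moved. The work goes in short steps, Python scripts to look and compute and a shell command to move; the robot and the scene stay as the last step left them, time stands still between calls to the robot, and variables do not carry over. Pictures are saved under pics/ and viewed, and the job is handed in when it is done.

```bash
ls; mkdir -p pics; python3 - <<'E'
from bench import robot
import cv2
o=robot.get_obs(); print(o)
for n in ("scene","top"):
    s=robot.snapshot(n); cv2.imwrite(f"pics/{n}0.png",s["color"]); print(n,s["fx"],s["cx"],s["cy"],s["world_from_camera"])
    for k in ("clamp","shelf","coaster","jar","opener","heart_a"):
        for f in ("spot_in","landmark_of"):
            print(n,k,f,[(([round(float(v),3) for v in d["point"]]),round(float(d["p"]),2)) for d in getattr(robot,f)(k,n)])
    for k in ("grip","tooth","lip","mouth"):
        print(n,k,[(([round(float(v),3) for v in d["point"]]),round(float(d["p"]),2)) for d in robot.landmark_of(k,n)])
print(robot.get_obs()["time"])
E
```

```text
pics
{'time': 0.0, 'joint_positions': array([-1.29011631e+00,  8.79586849e-02,  1.37222472e+00, -1.52159973e-05,
        1.68356574e+00, -1.03128251e-01]), 'qvel': array([ 0.00041813,  0.00107063,  0.00108763, -0.00241846, -0.0014341 ,
       -0.00074047]), 'joint_torque': array([-2.25005773e-03, -3.40184748e+01, -3.02428508e+01,  7.14781671e-02,
        3.27681494e-02, -1.62779343e-04]), 'tool_pos': array([ 0.20577876, -0.50948281,  0.20431712]), 'ee_rot': array([-1.57058937,  0.00214659, -1.18698953]), 'wrist_force': array([-0.32282295,  0.20042472,  0.11338048]), 'wrist_torque': array([-0.02579937, -0.04406146,  0.01600538]), 'width': 0.09394105141417067}
scene 461.5071969881829 315.21048180480614 205.40242114817988 [[ 0.47079204  0.72768619 -0.49882629  0.89785758]
 [ 0.88222286 -0.39223918  0.26044432 -0.22353956]
 [-0.00613748 -0.56269107 -0.82664448  0.81979702]
 [ 0.          0.          0.          1.        ]]
scene clamp spot_in [([0.443, -0.278, 0.024], 0.63), ([0.301, -0.232, 0.028], 0.63)]
scene clamp landmark_of [([0.279, -0.241, 0.017], 0.9), ([0.458, -0.098, 0.032], 
[... 1935 characters left out ...]
167, 0.054], 0.87)]
top jar landmark_of [([0.503, 0.168, 0.015], 0.87)]
top opener spot_in [([0.459, 0.049, 0.029], 0.9)]
top opener landmark_of [([0.455, 0.045, 0.014], 0.63)]
top heart_a spot_in [([0.601, 0.206, 0.025], 0.5), ([0.52, -0.168, 0.028], 0.5)]
top heart_a landmark_of [([0.528, -0.166, 0.016], 0.6), ([0.598, 0.206, 0.017], 0.46)]
top grip [([0.461, -0.097, 0.106], 0.89), ([0.328, -0.22, 0.026], 0.8), ([0.422, -0.303, 0.02], 0.74)]
top tooth [([0.499, -0.127, 0.025], 0.94), ([0.49, -0.278, 0.022], 0.83), ([0.527, -0.167, 0.018], 0.73), ([0.258, -0.209, 0.017], 0.66), ([0.55, 0.02, 0.001], 0.47)]
top lip [([0.612, 0.004, 0.037], 0.93)]
top mouth [([0.635, 0.003, 0.018], 0.74)]
1.7
```

View pics/scene0.png

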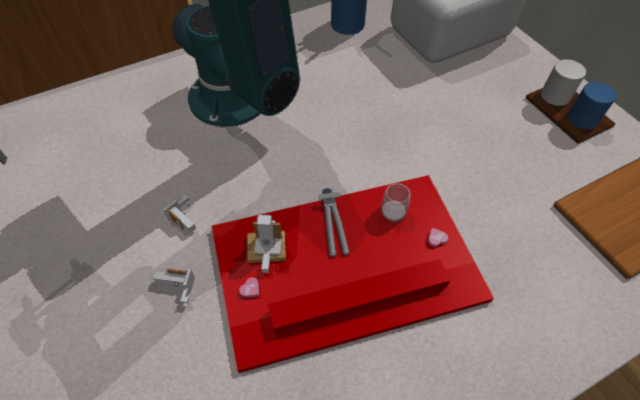

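View pics/top0.png

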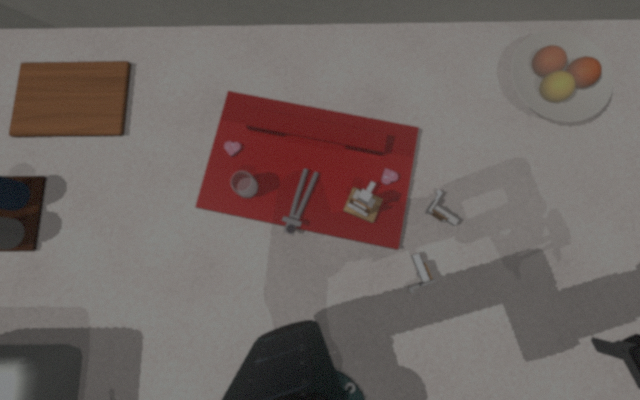

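The scene picture shows the clamp candidates. The one standing on the coaster is at scene (265,243) / top (364,197). Two look-alikes lie on the table at scene (180,215) and (178,280). By the description, the standing one is mine. I'll check it in a close crop and get the shelf pose.

```bash
cat > h.py <<'E'
import numpy as np, cv2
def proj(s,P):
    P=np.atleast_2d(P); T=np.linalg.inv(s["world_from_camera"]); c=P@T[:3,:3].T+T[:3,3]
    return np.c_[s["fx"]*c[:,0]/c[:,2]+s["cx"], s["fy"]*c[:,1]/c[:,2]+s["cy"]]
def ray(s,u,v,z):
    T=s["world_from_camera"]; d=T[:3,:3]@np.array([(u-s["cx"])/s["fx"],(v-s["cy"])/s["fy"],1]); return T[:3,3]+d*(z-T[2,3])/d[2]
def Rz(a): return np.array([[np.cos(a),-np.sin(a),0],[np.sin(a),np.cos(a),0],[0,0,1]])
E
python3 - <<'E'
from bench import robot
from h import *
from scipy.optimize import least_squares
res={}
for n in ("scene","top"):
    s=robot.snapshot(n); im=s["color"]; hsv=cv2.cvtColor(im,cv2.COLOR_BGR2HSV)
    m=(((hsv[...,0]<8)|(hsv[...,0]>172))&(hsv[...,1]>170)&(hsv[...,2]>60)).astype(np.uint8)
    k,l,st,_=cv2.connectedComponentsWithStats(m); i=1+np.argmax(st[1:,4]); m=(l==i).astype(np.uint8)
    h=cv2.convexHull(cv2.findContours(m,0,2)[0][0] if 0 else np.vstack(cv2.findContours(m,0,2)[0]))
    for e in np.linspace(2,30,40):
        q=cv2.approxPolyDP(h,e,True)
        if len(q)==4: break
    q=q[:,0].astype(float); print(n,q.tolist())
    W=np.array([ray(s,u,v,.018) for u,v in q]); res[n]=W; print(W.round(4).tolist())
    c=W.mean(0); 
    # rect fit
    def f(p):
        C=np.array([[x,y,0] for x in(-.15,.15) for y in(-.24,.24)])@Rz(p[2]).T+[p[0],p[1],.018]
        d=np.linalg.norm(C[:,None,:2]-W[None,:,:2],axis=2); return np.array([ (C[a,:2]-W[d[a].argmin(),:2]) for a in range(4)]).ravel()
    r=least_squares(f,[c[0],c[1],-.2]); print("fit",r.x, np.degrees(r.x[2]), (r.fun*1000).round(1))
    if n=="scene": cv2.imwrite("pics/crop_s.png",cv2.resize(im[190:310,140:340],None,fx=4,fy=4,interpolation=cv2.INTER_CUBIC))
    else: cv2.imwrite("pics/crop_t.png",cv2.resize(im[150:290,320:480],None,fx=4,fy=4,interpolation=cv2.INTER_CUBIC))
E
```

```text
scene [[428.0, 176.0], [492.0, 298.0], [239.0, 371.0], [212.0, 226.0]]
[[0.4626, 0.2835, 0.018], [0.751, 0.2189, 0.018], [0.6517, -0.2438, 0.018], [0.3589, -0.1805, 0.018]]
fit [ 0.55604732  0.01951214 -0.2159605 ] -12.373625272124269 [-0.8 -2.3 -1.6  2.6 -0.6 -3.2  3.   2.9]
top [[238.0, 137.0], [288.0, 112.0], [390.0, 160.0], [335.0, 214.0]]
[[0.6288, 0.1932, 0.018], [0.6918, 0.0722, 0.018], [0.5655, -0.1722, 0.018], [0.4371, -0.0388, 0.018]]
fit [ 0.58080602  0.01361435 -0.67481165] -38.66385924232031 [-123.3  -41.3  -15.2  101.5  -17.6  -95.3  156.1   35.1]
```

View pics/crop_s.png

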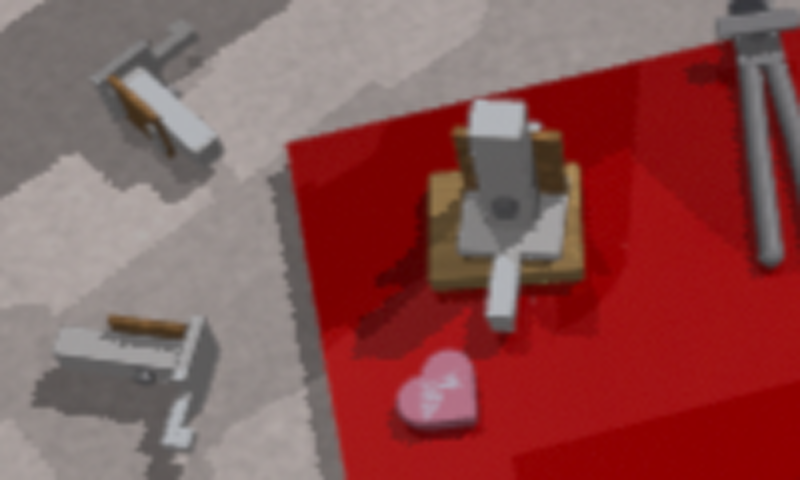

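View pics/crop_t.png

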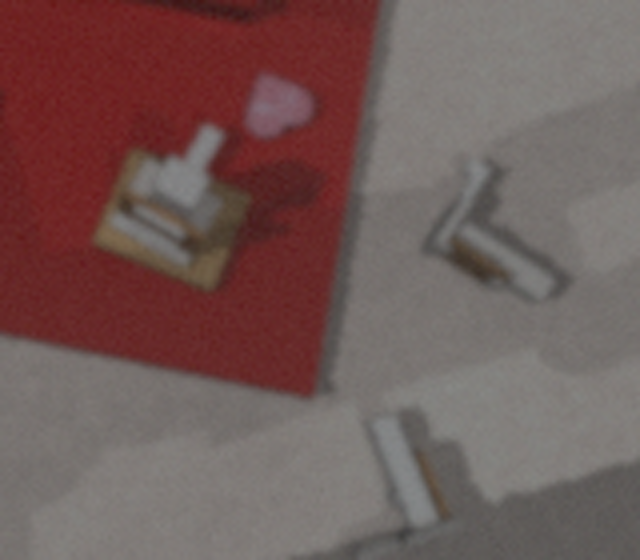

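The standing clamp on the coaster is upright, with cork at its back and its tongue hanging past the coaster towards the near heart. It is the right one. I'll fix the top mask and check the poses with overlays.

```bash
python3 - <<'E'
from bench import robot
from h import *
from scipy.optimize import least_squares
S={}
for n in ("scene","top"):
    s=robot.snapshot(n); S[n]=s
s=S["top"]; im=s["color"]; hsv=cv2.cvtColor(cv2.GaussianBlur(im,(5,5),0),cv2.COLOR_BGR2HSV)
m=(((hsv[...,0]<10)|(hsv[...,0]>170))&(hsv[...,1]>120)).astype(np.uint8); m[:, 460:]=0; m[260:]=0; m[:,:190]=0
k,l,st,_=cv2.connectedComponentsWithStats(m); i=1+np.argmax(st[1:,4]); m=(l==i).astype(np.uint8)
h=cv2.convexHull(np.vstack(cv2.findContours(m,0,2)[0]))
for e in np.linspace(2,30,40):
    q=cv2.approxPolyDP(h,e,True)
    if len(q)==4: break
q=q[:,0].astype(float); print(q.tolist())
W=np.array([ray(s,u,v,.018) for u,v in q]); c=W.mean(0); print(W.round(3).tolist())
def f(p):
    C=np.array([[x,y,0] for x in(-.15,.15) for y in(-.24,.24)])@Rz(p[2]).T+[p[0],p[1],.018]
    d=np.linalg.norm(C[:,None,:2]-W[None,:,:2],axis=2); return np.array([ (C[a,:2]-W[d[a].argmin(),:2]) for a in range(4)]).ravel()
r=least_squares(f,[c[0],c[1],-.2]); print("fit",r.x, np.degrees(r.x[2]), (r.fun*1000).round(1))
# clamp overlay
def box(x0,x1,y0,y1,z0,z1): return np.array([[x,y,z] for x in(x0,x1) for y in(y0,y1) for z in(z0,z1)])
E_=[(0,1),(0,2),(0,4),(1,3),(1,5),(2,3),(2,6),(3,7),(4,5),(4,6),(5,7),(6,7)]
B=[(box(-.022,.022,-.025,.025,0,.008),(0,255,0)),(box(-.01,.01,-.012,.012,.008,.092),(255,0,0)),(box(.022,.056,-.006,.006,0,.008),(255,255,0)),(box(.044,.056,-.005,.005,-.008,0),(255,255,0))]
for n,(x0,y0,w,hh) in (("scene",(230,195,80,90)),("top",(330,165,80,70))):
    a=cv2.resize(S[n]["color"][y0:y0+hh,x0:x0+w],None,fx=7,fy=7,interpolation=cv2.INTER_CUBIC)
    outs=[]
    for yaw in (-33,):
        b=a.copy()
        for P,col in B:
            p=((proj(S[n],P@Rz(np.radians(yaw)).T+[.461,-.101,.032])-[x0,y0]+.5)*7).astype(int)
            for i,j in E_: cv2.line(b,tuple(p[i].tolist()),tuple(p[j].tolist()),col,1)
        cv2.imwrite(f"pics/ov_{n}.png",b)
E
```

```text
[[228.0, 94.0], [415.0, 128.0], [397.0, 246.0], [199.0, 206.0]]
[[0.742, 0.222, 0.018], [0.645, -0.237, 0.018], [0.362, -0.178, 0.018], [0.46, 0.279, 0.018]]
fit [ 0.55232235  0.02143085 -0.20688893] -11.853862241699822 [-5.6 -4.2 -5.1  8.4  4.3 -7.7  6.4  3.4]
```

View pics/ov_scene.png

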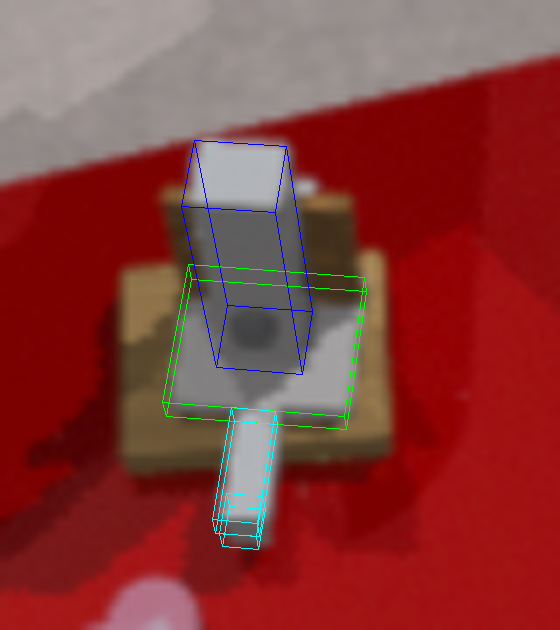

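View pics/ov_top.png

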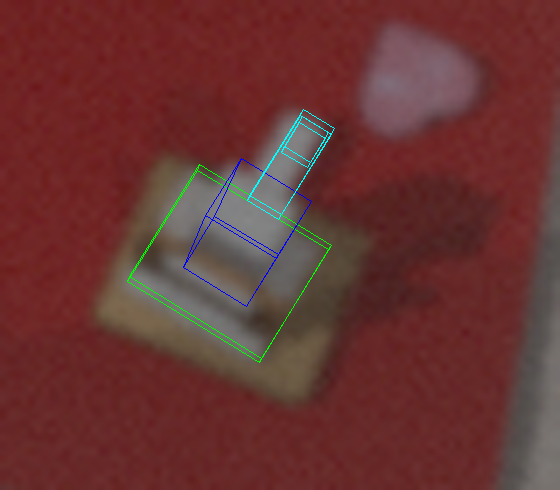

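The overlay is close but a few degrees off in yaw, so I'll fit it numerically.

```bash
cat >> h.py <<'E'
def box(x0,x1,y0,y1,z0,z1): return np.array([[x,y,z] for x in(x0,x1) for y in(y0,y1) for z in(z0,z1)])
BASE=box(-.022,.022,-.025,.025,0,.008);POST=box(-.01,.01,-.012,.012,.008,.092);TON=box(.022,.056,-.006,.006,0,.008);TOO=box(.044,.056,-.005,.005,-.008,0);CORK=box(-.015,-.010,-.025,.025,.009,.059)
E_=[(0,1),(0,2),(0,4),(1,3),(1,5),(2,3),(2,6),(3,7),(4,5),(4,6),(5,7),(6,7)]
E
python3 - <<'E'
from bench import robot
from h import *
from scipy.optimize import differential_evolution as DE
S={n:robot.snapshot(n) for n in ("scene","top")}
roi={"scene":(235,205,60,75),"top":(335,172,55,55)}
order={"scene":[CORK,BASE,POST,TOO,TON],"top":[TOO,TON,BASE,CORK,POST]}
k=6; M={}
for n,(x,y,w,h) in roi.items():
    a=cv2.resize(S[n]["color"][y:y+h,x:x+w],None,fx=k,fy=k,interpolation=cv2.INTER_CUBIC)
    hsv=cv2.cvtColor(cv2.GaussianBlur(a,(5,5),0),cv2.COLOR_BGR2HSV); m=((hsv[...,1]<65)&(hsv[...,2]>60)).astype(np.uint8)
    # drop heart/table: keep the component(s) near centre
    kk,l,st,_=cv2.connectedComponentsWithStats(m); i=1+np.argmax(st[1:,4]); 
    print(n,st[1:,4].tolist()); 
    if n=="scene": m[:12*k,:]*=0 if False else 1
    M[n]=m; cv2.imwrite(f"pics/m_{n}.png",m*255)
def cost(p,only=None):
    c=0
    for n in M:
        if only and n!=only: continue
        x,y,w,h=roi[n]; r=np.zeros_like(M[n])
        for P in order[n]:
            q=((proj(S[n],P@Rz(np.radians(p[2])).T+[p[0],p[1],.032])-[x,y]+.5)*k).astype(np.int32)
            cv2.fillConvexPoly(r,cv2.convexHull(q),0 if P is CORK else 1)
        c+=(r!=M[n]).sum()
    return c
for o in (None,"scene","top"):
    r=DE(cost,[(.445,.475),(-.115,-.085),(-45,-10)],args=(o,),seed=1,maxiter=60); print(o,r.x.round(4),r.fun)
np.save("cl.npy",r.x)
E
```

```text
scene [49916]
top [767, 12147, 6506]
None [  0.4593  -0.0993 -31.0717] 25404.0
scene [  0.4598  -0.0996 -31.4332] 20283.0
top [  0.4592  -0.0981 -31.0431] 4631.0
```

```bash
cat >> h.py <<'E'
from scipy.spatial.transform import Rotation as Ro
def toolR(az): # az: azimuth (deg) of tool x, tool down
    return Ro.from_euler('xyz',[-90,0,az],degrees=True)
def goto(o,pos,az):
    R=Ro.from_euler('xyz',o["ee_rot"]); d=R.inv().apply(np.array(pos)-o["tool_pos"])*1000
    rv=(R.inv()*toolR(az)).as_rotvec(degrees=True)
    print("shift",d.round(1),"rot",rv.round(1),"|d|",np.linalg.norm(d).round(0))
E
python3 - <<'E'
from bench import robot
from h import *
o=robot.get_obs(); w=robot.snapshot("wrist"); cv2.imwrite("pics/w0.png",w["color"]); print(w["mount"].round(3),w["fx"],w["cx"],w["cy"],o["time"])
for az in (59,-121): goto(o,[.4593,-.0993,.16],az)
E
```

```text
[[ 1.     0.     0.     0.   ]
 [-0.    -0.285  0.959 -0.179]
 [ 0.    -0.959 -0.285  0.082]
 [ 0.     0.     0.     1.   ]] 309.70691628693146 320.42410375477306 201.57345944029822 2.0
shift [-286.    45.5  388.7] rot [   0. -127.    0.] |d| 485.0
shift [-286.    45.5  388.7] rot [-0. 53.  0.] |d| 485.0
```

View pics/w0.png

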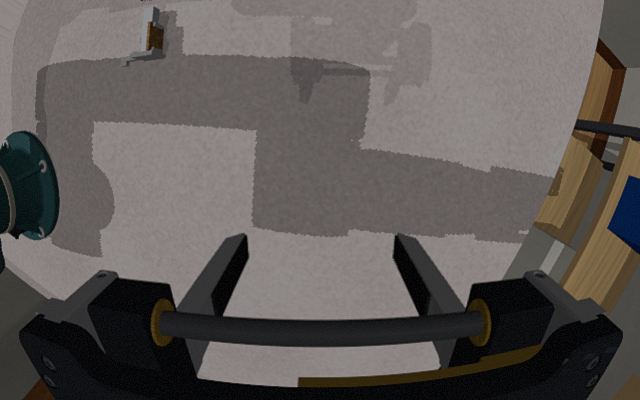

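```bash
python3 -m creep '[[-286,45,389,0,53,0,0],[-286,45,389,0,53,0,0],[-286,45,389,0,53,0,0],[-286,45,389,0,53,0,0],[-286,45,389,0,53,0,0]]'
python3 - <<'E'
from bench import robot
from h import *
o=robot.get_obs(); goto(o,[.4593,-.0993,.16],-121); print(o["joint_positions"].round(2))
E
```

```text
time: 2.68
tool_pos: [0.3573, -0.2668, 0.1791]
ee_rot: [-1.57, -0.0, -2.049]
wrist_force: [0.7, -0.2, -0.1]
width: 0.0941
shift [-195.7   19.1   13.4] rot [-0.1  3.6  0. ] |d| 197.0
[-0.77 -0.14  1.65  0.    1.64  1.28]
```

```bash
python3 -m creep '[[-172,17,12,0,0,0,0],[-172,17,12,0,0,0,0],[-172,17,12,0,0,0,0],[-172,17,12,0,0,0,0],[-172,17,12,0,0,0,0]]'
python3 - <<'E'
from bench import robot
from h import *
o=robot.get_obs(); goto(o,[.4593,-.0993,.16],-121); print(o["joint_positions"].round(2),o["tool_pos"],o["wrist_force"])
w=robot.snapshot("wrist"); im=w["color"].copy(); np.savez("w1.npz",im=im,mount=w["mount"],f=w["fx"],c=[w["cx"],w["cy"]],pos=o["tool_pos"],rot=o["ee_rot"])
R=Ro.from_euler('xyz',o["ee_rot"]).as_matrix(); T=np.eye(4);T[:3,:3]=R;T[:3,3]=o["tool_pos"]; C=np.linalg.inv(T@w["mount"])
def fe(P):
    c=P@C[:3,:3].T+C[:3,3]; r=np.hypot(c[:,0],c[:,1]); th=np.arctan2(r,c[:,2])*w["fx"]; return np.c_[w["cx"]+th*c[:,0]/r,w["cy"]+th*c[:,1]/r]
for P,col in ((BASE,(0,255,0)),(POST,(255,0,0)),(TON,(255,255,0)),(TOO,(255,255,0))):
    p=fe(P@Rz(np.radians(-31)).T+[.4593,-.0993,.032]).astype(int)
    for i,j in E_: cv2.line(im,tuple(p[i].tolist()),tuple(p[j].tolist()),col,1)
cv2.imwrite("pics/w1.png",im)
E
```

```text
time: 3.3
tool_pos: [0.4454, -0.1212, 0.1621]
ee_rot: [-1.571, -0.001, -2.043]
wrist_force: [-0.2, -0.2, -0.2]
width: 0.0939
shift [-25.8   2.1   2.4] rot [-0.   3.9  0. ] |d| 26.0
[-0.39 -0.1   1.64 -0.    1.6   1.66] [ 0.44539725 -0.12115676  0.16214783] [-0.19455358 -0.16652796 -0.23475068]
```

View pics/w1.png

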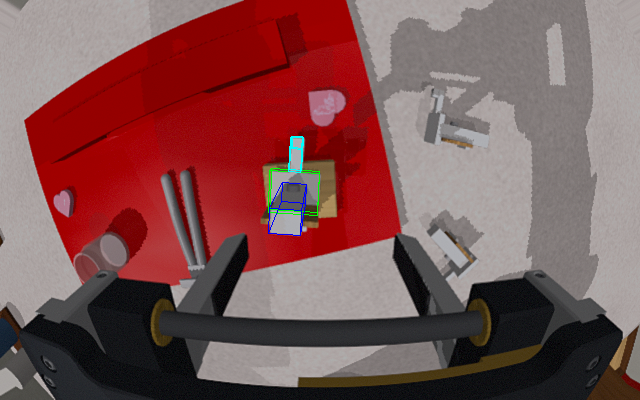

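The wireframe sits on the clamp (tongue tip at (297,140), post top at (287,222)). Next I'll centre over it and zoom in.

```bash
python3 -m creep '[[-26,12,2,0,4,0,0],[-26,12,2,0,4,0,0],[-26,12,2,0,4,0,0]]'
cat >> h.py <<'E'
def wproj(o,w,P):
    R=Ro.from_euler('xyz',o["ee_rot"]).as_matrix(); T=np.eye(4);T[:3,:3]=R;T[:3,3]=o["tool_pos"]; C=np.linalg.inv(T@w["mount"])
    c=P@C[:3,:3].T+C[:3,3]; r=np.hypot(c[:,0],c[:,1]); th=np.arctan2(r,c[:,2])*w["fx"]; return np.c_[w["cx"]+th*c[:,0]/r,w["cy"]+th*c[:,1]/r]
def wover(o,w,pose,name,roi,k):
    x,y,ww,h=roi; im=cv2.resize(w["color"][y:y+h,x:x+ww],None,fx=k,fy=k,interpolation=cv2.INTER_CUBIC)
    for P,col in ((BASE,(0,255,0)),(POST,(255,0,0)),(TON,(255,255,0)),(TOO,(255,255,0))):
        p=((wproj(o,w,P@Rz(np.radians(pose[3])).T+np.array(pose[:3]))-[x,y]+.5)*k).astype(int)
        for i,j in E_: cv2.line(im,tuple(p[i].tolist()),tuple(p[j].tolist()),col,1)
    cv2.imwrite(name,im)
E
python3 - <<'E'
from bench import robot
from h import *
o=robot.get_obs(); goto(o,[.4593,-.0993,.15],-121); print(o["tool_pos"])
w=robot.snapshot("wrist"); wover(o,w,(.4593,-.0993,.032,-31),"pics/w2.png",(260,110,160,140),5)
E
```

```text
time: 3.72
tool_pos: [0.4589, -0.0999, 0.1504]
ee_rot: [-1.57, -0.001, -2.115]
wrist_force: [0.3, 0.8, -0.1]
width: 0.0942
shift [-0.7  0.4  0.1] rot [-0.  -0.2  0. ] |d| 1.0
[ 0.45885514 -0.09987467  0.15043159]
```

View pics/w2.png

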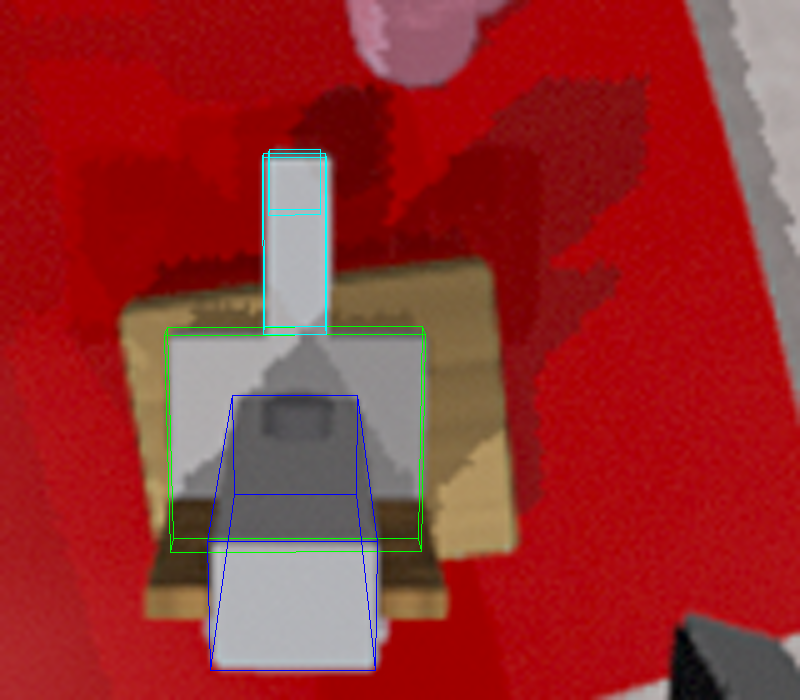

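The fit is within about 1 mm and under 1°. Descend 60 mm and close.

```bash
python3 -m creep '[[-1,60,0,0,0,0,0],[-1,60,0,0,0,0,0],[-1,60,0,0,0,0,255],[-1,60,0,0,0,0,255],[-1,60,0,0,0,0,255]]'; python3 -m creep '[[0,0,0,0,0,0,255],[0,0,0,0,0,0,255],[0,0,0,0,0,0,255]]'
```

```text
time: 4.4
tool_pos: [0.4613, -0.0983, 0.0924]
ee_rot: [-1.566, 0.001, -2.113]
wrist_force: [0.8, -0.2, 0.0]
width: 0.0677
time: 4.78
tool_pos: [0.4598, -0.0976, 0.0901]
ee_rot: [-1.571, -0.0, -2.113]
wrist_force: [-0.0, 0.2, 1.1]
width: 0.0375
```

```bash
python3 -m creep '[[0,0,0,0,0,0,255],[0,0,0,0,0,0,255],[0,0,0,0,0,0,255],[0,0,0,0,0,0,255]]'; python3 -m creep '[[0,-50,0,0,0,0,255],[0,-50,0,0,0,0,255],[0,-50,0,0,0,0,255]]'
python3 - <<'E'
from bench import robot
from h import *
o=robot.get_obs(); print(o["tool_pos"],o["wrist_force"],o["wrist_torque"],o["width"],np.degrees(o["ee_rot"]))
w=robot.snapshot("wrist"); z=o["tool_pos"][2]+.019-.077
wover(o,w,(*o["tool_pos"][:2],z,np.degrees(o["ee_rot"][2])+90),"pics/w3.png",(200,80,240,200),3)
E
```

```text
time: 5.28
tool_pos: [0.4596, -0.0976, 0.0899]
ee_rot: [-1.571, -0.0, -2.114]
wrist_force: [-0.5, -0.2, -0.8]
width: 0.0238
time: 5.65
tool_pos: [0.4594, -0.0975, 0.1395]
ee_rot: [-1.571, -0.0, -2.114]
wrist_force: [0.1, -0.1, -1.8]
width: 0.0238
[ 0.45944382 -0.0975381   0.13946298] [ 0.12993157 -0.08056719 -1.79922663] [ 0.07588086  0.01114021 -0.00460196] 0.023812362910687012 [-9.00330104e+01 -7.02894776e-03 -1.21096940e+02]
```

View pics/w3.png

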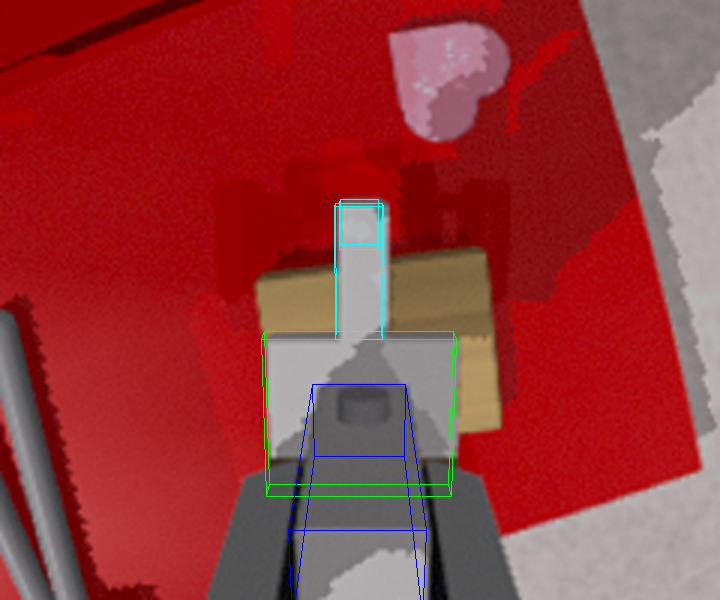

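The clamp is held: width is 23.8 mm and the load is −1.8 N. Next I'll work out the hover point beside the −y end of the hood, and where the opener's tips lie.

```bash
python3 - <<'E'
from bench import robot
from h import *
o=robot.get_obs()
goto(o,[.5359,-.0376,.135],-102.2)
s=robot.snapshot("top"); R=Rz(np.radians(-12.2))
for u,v in ((305,170),(317,173),(292,230)):
    p=ray(s,u,v,.028); print((R.T@(p-[.5555,.020,.018])).round(3))
E
```

```text
shift [-90.9   3.5  35. ] rot [  0.1 -18.9   0. ] |d| 98.0
[-0.016  0.007  0.01 ]
[-0.018 -0.022  0.01 ]
[-0.16   0.006  0.01 ]
```

```bash
python3 -m creep '[[-90,4,35,0,-19,0,255],[-90,4,35,0,-19,0,255],[-90,4,35,0,-19,0,255],[-90,4,35,0,-19,0,255]]'
python3 - <<'E'
from bench import robot
from h import *
o=robot.get_obs(); goto(o,[.5359,-.0376,.135],-102.2); print(o["tool_pos"],o["wrist_force"],o["joint_positions"].round(2))
w=robot.snapshot("wrist"); im=w["color"].copy()
for k in("lip","mouth","clamp","tooth","shelf"): print(k,[(np.round(d["point"],4).tolist(),round(d["p"],2)) for d in robot.landmark_of(k,"wrist")])
R=Rz(np.radians(-12.2)); O=np.array([.6365,.002,.018])-R@[.085,0,0]
for P,c in ((box(.06,.106,-.165,.165,.0,.03),(0,255,0)),(box(.06,.06,-.075,.075,0,.024),(255,255,0)),(box(-.15,.15,-.24,.24,0,0),(255,0,255))):
    p=wproj(o,w,P@R.T+O).astype(int)
    for i,j in E_: cv2.line(im,tuple(p[i].tolist()),tuple(p[j].tolist()),c,1)
cv2.imwrite("pics/w4.png",im)
E
```

```text
time: 6.25
tool_pos: [0.5351, -0.0389, 0.1347]
ee_rot: [-1.574, -0.001, -1.783]
wrist_force: [-0.6, 0.1, -2.2]
width: 0.0238
shift [-1.4 -0.3  0.5] rot [0.2 0.  0. ] |d| 2.0
[ 0.53507419 -0.03886335  0.13471631] [-0.57056363  0.12437052 -2.23332432] [-0.18  0.08  1.51 -0.    1.55  1.61]
lip [([0.6088, 0.0071, 0.0419], 0.56), ([0.5862, -0.0504, 0.0711], 0.34)]
mouth [([0.6354, 0.0002, 0.0201], 0.62)]
clamp [([0.5383, -0.0313, 0.0765], 0.77), ([0.4515, -0.2588, 0.0202], 0.74)]
tooth [([0.2597, -0.2072, 0.0187], 0.84), ([0.4883, -0.275, 0.0161], 0.8), ([0.5882, -0.05, 0.0666], 0.7)]
shelf [([0.5512, 0.0255, -0.0008], 0.87)]
```

View pics/w4.png

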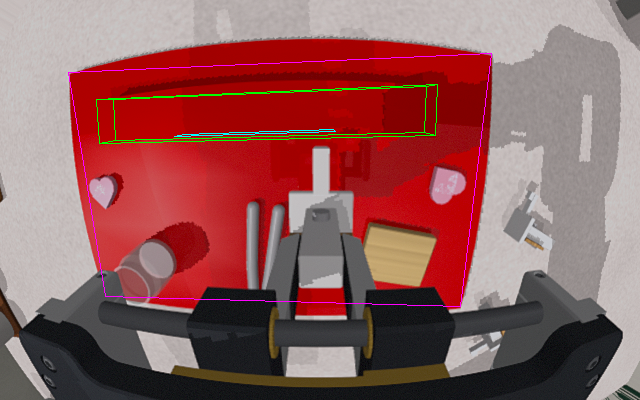

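```bash
python3 - <<'E'
import cv2
a=cv2.imread("pics/w4.png")
b=cv2.convertScaleAbs(cv2.resize(a[75:180,190:450],None,fx=3,fy=3,interpolation=cv2.INTER_CUBIC),alpha=1.3,beta=10); cv2.imwrite("pics/w4c.png",b)
b=cv2.convertScaleAbs(cv2.resize(a[75:180,70:330],None,fx=3,fy=3,interpolation=cv2.INTER_CUBIC),alpha=1.3,beta=10); cv2.imwrite("pics/w4d.png",b)
E
```

```text
(no output)
```

View pics/w4c.png

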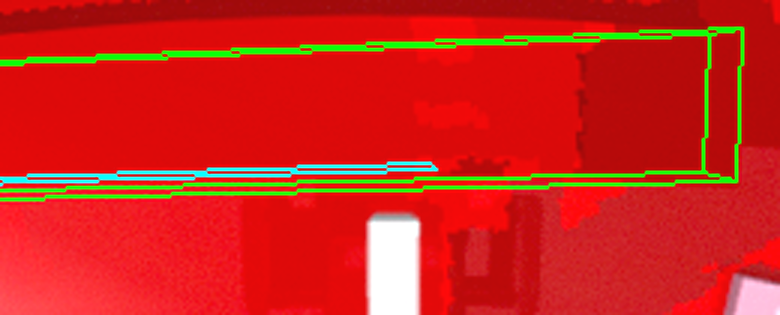

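View pics/w4d.png

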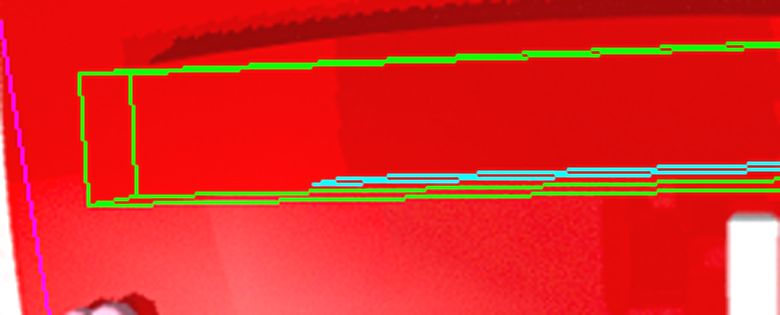

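The rail outline fits within 1–2 mm. The tongue tip at (321,148) is inside the hood's −y end and in front of the lip. I'll lower it, then tuck it under the lip.

```bash
python3 -m creep '[[0,48,0,0,0,0,255],[0,48,0,0,0,0,255],[0,48,0,0,0,0,255],[0,48,20,0,0,0,255],[0,48,20,0,0,0,255]]'
python3 -m creep '[[0,0,8,0,0,0,255],[0,0,14,0,0,0,255],[0,0,19,0,0,0,255],[0,0,19,0,0,0,255]]'
cat > st.py <<'E'
from bench import robot
from h import *
o=robot.get_obs(); R=Rz(np.radians(-12.2)); t=R.T@(o["tool_pos"]-[.6365,.002,0])*1000
print("tooth rel mouth x,y:",(t[:2]+[50,0]).round(1),"tooth bottom over floor",round(t[2]-58-8-18,2),"F shelf axes",(R.T@o["wrist_force"]).round(2),"M",(R.T@o["wrist_torque"]).round(3),"rot",np.degrees(o["ee_rot"]).round(2),"t",o["time"])
E
python3 st.py
```

```text
time: 7.18
tool_pos: [0.5571, -0.0432, 0.0897]
ee_rot: [-1.568, 0.0, -1.782]
wrist_force: [-1.0, -0.1, -1.1]
width: 0.0239
time: 7.68
tool_pos: [0.5745, -0.0469, 0.088]
ee_rot: [-1.571, -0.0, -1.782]
wrist_force: [-0.6, -0.1, -1.1]
width: 0.0237
tooth rel mouth x,y: [ -0.3 -60.9] tooth bottom over floor 4.02 F shelf axes [-0.54 -0.27 -1.12] M [ 0.038 -0.006 -0.023] rot [ -90.01   -0.   -102.1 ] t 7.675
```

```bash
python3 -m creep '[[0,2,0,0,0,0,255],[0,2.5,0,0,0,0,255],[0,2.5,0,0,0,0,255]]'; python3 st.py
python3 -m creep '[[0,1,0,0,0,0,255],[0,1,0,0,0,0,255],[0,1,0,0,0,0,255]]'; python3 st.py
```

```text
time: 8.05
tool_pos: [0.5742, -0.0468, 0.0854]
ee_rot: [-1.571, -0.0, -1.782]
wrist_force: [-0.0, 0.5, -1.0]
width: 0.0237
tooth rel mouth x,y: [ -0.6 -60.9] tooth bottom over floor 1.42 F shelf axes [-0.13  0.53 -0.98] M [0.024 0.035 0.042] rot [-9.001e+01 -1.000e-02 -1.021e+02] t 8.05
time: 8.43
tool_pos: [0.5743, -0.0469, 0.0846]
ee_rot: [-1.571, -0.0, -1.782]
wrist_force: [-0.2, 0.4, -0.8]
width: 0.0241
tooth rel mouth x,y: [ -0.4 -60.9] tooth bottom over floor 0.57 F shelf axes [-0.33  0.37 -0.78] M [0.015 0.028 0.035] rot [-9.000e+01 -1.000e-02 -1.021e+02] t 8.425
```

```bash
for i in 1; do python3 -m creep '[[0,0.7,0,0,0,0,255],[0,0.7,0,0,0,0,255],[0,0.7,0,0,0,0,255]]'; python3 st.py; done
python3 -m creep '[[0,0.5,0,0,0,0,255],[0,0.5,0,0,0,0,255],[0,0.5,0,0,0,0,255]]'; python3 st.py
```

```text
time: 8.8
tool_pos: [0.5744, -0.0469, 0.0839]
ee_rot: [-1.571, -0.0, -1.782]
wrist_force: [0.1, 0.5, -2.4]
width: 0.0238
tooth rel mouth x,y: [ -0.4 -60.9] tooth bottom over floor -0.12 F shelf axes [-0.02  0.54 -2.38] M [0.052 0.012 0.006] rot [-8.999e+01 -1.000e-02 -1.021e+02] t 8.8
time: 9.18
tool_pos: [0.5743, -0.0469, 0.0833]
ee_rot: [-1.571, -0.0, -1.782]
wrist_force: [-0.2, 0.0, -1.7]
width: 0.0236
tooth rel mouth x,y: [ -0.4 -60.9] tooth bottom over floor -0.65 F shelf axes [-0.16 -0.01 -1.66] M [0.028 0.099 0.018] rot [-9.000e+01 -1.000e-02 -1.021e+02] t 9.175
```

```bash
python3 -m creep '[[0,0.5,0,0,0,0,255],[0,0.5,0,0,0,0,255],[0,0.5,0,0,0,0,255]]'; python3 st.py
python3 -m creep '[[0,0.5,0,0,0,0,255],[0,0.5,0,0,0,0,255],[0,0.5,0,0,0,0,255]]'; python3 st.py
```

```text
time: 9.55
tool_pos: [0.5743, -0.0468, 0.0828]
ee_rot: [-1.571, -0.0, -1.782]
wrist_force: [0.5, 0.8, -2.3]
width: 0.0235
tooth rel mouth x,y: [ -0.4 -60.9] tooth bottom over floor -1.17 F shelf axes [ 0.31  0.84 -2.32] M [0.032 0.036 0.002] rot [-9.000e+01 -1.000e-02 -1.021e+02] t 9.55
time: 9.93
tool_pos: [0.5743, -0.0468, 0.0824]
ee_rot: [-1.571, -0.0, -1.782]
wrist_force: [0.0, 0.2, -1.4]
width: 0.0236
tooth rel mouth x,y: [ -0.4 -60.9] tooth bottom over floor -1.64 F shelf axes [-0.02  0.22 -1.35] M [0.039 0.007 0.058] rot [ -90.    -0.  -102.1] t 9.925
```

```bash
python3 - <<'E'
from bench import robot
from h import *
o=robot.get_obs(); w=robot.snapshot("wrist")
wover(o,w,(*o["tool_pos"][:2],o["tool_pos"][2]-.058,np.degrees(o["ee_rot"][2])+90),"pics/w5.png",(220,90,200,140),4)
E
python3 -m creep '[[0,0.5,0,0,0,0,255],[0,0.5,0,0,0,0,255],[0,0.5,0,0,0,0,255]]'; python3 st.py
```

```text
time: 10.35
tool_pos: [0.5744, -0.0468, 0.0822]
ee_rot: [-1.571, -0.0, -1.782]
wrist_force: [-1.8, 1.6, 1.9]
width: 0.0238
tooth rel mouth x,y: [ -0.4 -60.9] tooth bottom over floor -1.78 F shelf axes [-2.13  1.15  1.93] M [ 0.019  0.233 -0.014] rot [ -89.99   -0.   -102.1 ] t 10.35
```

View pics/w5.png

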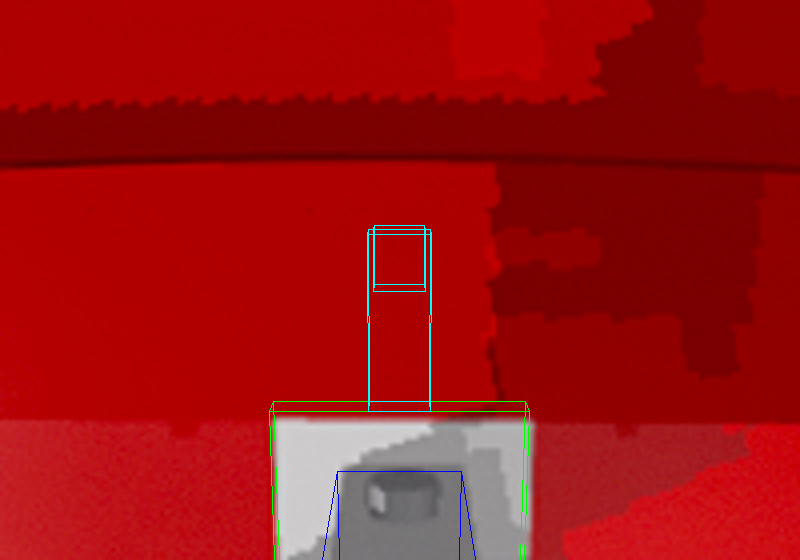

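Contact: Fz went from −1.7 to +1.9 N, so the tooth rests with about 3.6 N. Now I'll drag along +y′ (tool −x), first through the part where no slot can be.

```bash
cat > chk.py <<'E'
import sys
from bench import robot
from h import *
o=robot.get_obs(); R=Rz(np.radians(-12.2)); t=R.T@(o["tool_pos"]-[.6365,.002,0])*1000; F=R.T@o["wrist_force"]
print("y %.1f x %.1f z %.2f F %s My %.2f Mx %.2f"%(t[1],t[0]+50,t[2]-84,F.round(1),(R.T@o["wrist_torque"])[1],(R.T@o["wrist_torque"])[0]))
sys.exit(1 if F[2]<0.2 or abs(F[1])>7 or F[2]>9 else 0)
E
python3 -m creep '[[-2,0,0,0,0,0,255],[-4,0,0,0,0,0,255],[-4,0,0,0,0,0,255]]' >/dev/null; python3 chk.py && python3 -m creep '[[-2,0,0,0,0,0,255],[-4,0,0,0,0,0,255],[-4,0,0,0,0,0,255]]' >/dev/null && python3 chk.py
```

```text
y -57.4 x -0.2 z -1.84 F [-0.7 -2.8  2.3] My 0.11 Mx -0.78
y -52.8 x -0.2 z -1.89 F [-0.3 -3.4  2.9] My 0.02 Mx -0.74
```

```bash
python3 -m creep '[[-1.5,0,0,0,0,0,255],[-3,0,0,0,0,0,255],[-3,0,0,0,0,0,255]]' >/dev/null; python3 chk.py && python3 -m creep '[[-1.5,0,0,0,0,0,255],[-3,0,0,0,0,0,255],[-3,0,0,0,0,0,255]]' >/dev/null && python3 chk.py && python3 -m creep '[[-1.5,0,0,0,0,0,255],[-3,0,0,0,0,0,255],[-3,0,0,0,0,0,255]]' >/dev/null && python3 chk.py && python3 -m creep '[[-1.5,0,0,0,0,0,255],[-3,0,0,0,0,0,255],[-3,0,0,0,0,0,255]]' >/dev/null && python3 chk.py
```

```text
y -49.6 x -0.2 z -1.91 F [ 0.7 -3.   4.2] My -0.03 Mx -0.77
y -46.7 x -0.2 z -1.92 F [-0.2 -2.3  3.2] My -0.23 Mx -0.72
y -43.7 x -0.2 z -1.92 F [ 0.2 -4.1  4.9] My -0.39 Mx -0.90
y -40.8 x -0.4 z -1.96 F [-1.  -3.3  4.6] My -0.39 Mx -1.02
```

```bash
python3 -m creep '[[-1.5,-0.1,0,0,0,0,255],[-3,-0.1,0,0,0,0,255],[-3,-0.1,0,0,0,0,255]]' >/dev/null; python3 chk.py && python3 -m creep '[[-1.5,0,0,0,0,0,255],[-3,0,0,0,0,0,255],[-3,0,0,0,0,0,255]]' >/dev/null && python3 chk.py && python3 -m creep '[[-1.5,0,0,0,0,0,255],[-3,0,0,0,0,0,255],[-3,0,0,0,0,0,255]]' >/dev/null && python3 chk.py && python3 -m creep '[[-1.5,0,0,0,0,0,255],[-3,0,0,0,0,0,255],[-3,0,0,0,0,0,255]]' >/dev/null && python3 chk.py && python3 -m creep '[[-1.5,0,0,0,0,0,255],[-3,0,0,0,0,0,255],[-3,0,0,0,0,0,255]]' >/dev/null && python3 chk.py && python3 -m creep '[[-1.5,0,0,0,0,0,255],[-3,0,0,0,0,0,255],[-3,0,0,0,0,0,255]]' >/dev/null && python3 chk.py
```

```text
y -37.7 x -0.4 z -1.95 F [ 0.6 -4.9  5. ] My -0.32 Mx -1.06
y -34.8 x -0.5 z -1.94 F [-0.2 -4.1  5.2] My -0.33 Mx -1.05
y -31.8 x -0.5 z -1.96 F [ 0.1 -4.3  5.2] My -0.35 Mx -1.06
y -28.9 x -0.5 z -1.93 F [-0.4 -4.   5.4] My -0.32 Mx -1.08
y -25.7 x -0.5 z -1.96 F [ 0.2 -3.4  5.4] My -0.28 Mx -0.98
y -22.5 x -0.5 z -2.00 F [ 0.4 -3.4  5. ] My -0.36 Mx -0.82
```

```bash
python3 -m creep '[[-1.5,0,0,0,0,0,255],[-3,0,0,0,0,0,255],[-3,0,0,0,0,0,255]]' >/dev/null; python3 chk.py && python3 -m creep '[[-1.5,0,0,0,0,0,255],[-3,0,0,0,0,0,255],[-3,0,0,0,0,0,255]]' >/dev/null && python3 chk.py && python3 -m creep '[[-1.5,0,0,0,0,0,255],[-3,0,0,0,0,0,255],[-3,0,0,0,0,0,255]]' >/dev/null && python3 chk.py && python3 -m creep '[[-1.5,0,0,0,0,0,255],[-3,0,0,0,0,0,255],[-3,0,0,0,0,0,255]]' >/dev/null && python3 chk.py && python3 -m creep '[[-1.5,0,0,0,0,0,255],[-3,0,0,0,0,0,255],[-3,0,0,0,0,0,255]]' >/dev/null && python3 chk.py && python3 -m creep '[[-1.5,0,0,0,0,0,255],[-3,0,0,0,0,0,255],[-3,0,0,0,0,0,255]]' >/dev/null && python3 chk.py
```

```text
y -18.6 x -1.4 z -3.02 F [-0.1  0.5 -0.6] My 0.03 Mx 0.01
```

Drop felt at y ≈ −18.6: Fz went from +5 to −0.6 N, drag vanished, and z dropped 1 mm. I've stopped dragging. Next I'll let it down gently.

```bash
python3 -m creep '[[0,1,0,0,0,0,255],[0,2,0,0,0,0,255],[0,2,0,0,0,0,255]]' >/dev/null; python3 chk.py;  python3 st.py
```

```text
y -19.0 x -1.6 z -5.25 F [-0.4  2.  -1.5] My 0.15 Mx 0.44
tooth rel mouth x,y: [ -1.6 -19. ] tooth bottom over floor -5.25 F shelf axes [-0.35  2.03 -1.49] M [ 0.44   0.149 -0.003] rot [-9.0160e+01  8.0000e-02 -1.0206e+02] t 15.6
```

```bash
python3 -m creep '[[-0.7,0,0,0,0,0,255],[-0.7,1.5,0,0,0,0,255],[-0.7,1.5,0,0,0,0,255]]' >/dev/null; python3 st.py;python3 -m creep '[[0,1.5,0,0,0,0,255],[0,1.5,0,0,0,0,255],[0,1.5,0,0,0,0,255]]' >/dev/null; python3 st.py
```

```text
tooth rel mouth x,y: [ -0.3 -18.9] tooth bottom over floor -5.44 F shelf axes [ 0.2   1.8  -0.68] M [ 0.404 -0.042  0.035] rot [-8.9960e+01  2.0000e-02 -1.0209e+02] t 15.975
tooth rel mouth x,y: [ -0.2 -19. ] tooth bottom over floor -6.87 F shelf axes [ 0.96  3.04 -1.06] M [ 0.493 -0.158  0.059] rot [-8.9950e+01  2.0000e-02 -1.0209e+02] t 16.35
```

```bash
python3 -m creep '[[-0.7,0,0,0,0,0,255],[-0.7,0,0,0,0,0,255],[-0.7,0,0,0,0,0,255]]' >/dev/null; python3 st.py
```

```text
tooth rel mouth x,y: [ -0.6 -18.8] tooth bottom over floor -7.14 F shelf axes [ 0.71  0.42 -0.47] M [ 0.129 -0.082  0.016] rot [-9.0020e+01 -4.0000e-02 -1.0211e+02] t 16.725
```

Side force is gone, so I'll continue down.

```bash
python3 -m creep '[[0,1.3,0,0,0,0,255],[0,1.3,0,0,0,0,255],[0,1.3,0,0,0,0,255]]' >/dev/null; python3 st.py;python3 -m creep '[[0,0.7,0,0,0,0,255],[0,0.7,0,0,0,0,255],[0,0.7,0,0,0,0,255]]' >/dev/null; python3 st.py
```

```text
tooth rel mouth x,y: [ -0.5 -18.7] tooth bottom over floor -7.87 F shelf axes [-0.78 -0.5   2.77] M [-0.077  0.402 -0.029] rot [-8.999e+01 -3.000e-02 -1.021e+02] t 17.1
tooth rel mouth x,y: [ -0.4 -18.8] tooth bottom over floor -7.9 F shelf axes [-1.54 -0.44  5.59] M [-0.159  0.63  -0.013] rot [-8.997e+01 -3.000e-02 -1.021e+02] t 17.475
```

```bash
python3 - <<'E'
from bench import robot
from h import *
o=robot.get_obs(); w=robot.snapshot("wrist"); s=robot.snapshot("scene")
wover(o,w,(*o["tool_pos"][:2],.018,np.degrees(o["ee_rot"][2])+90),"pics/w6.png",(220,90,200,140),4)
x0,y0=250,190; im=cv2.resize(s["color"][y0:y0+120,x0:x0+150],None,fx=5,fy=5,interpolation=cv2.INTER_CUBIC)
for P,col in ((BASE,(0,255,0)),(POST,(255,0,0)),(TON,(255,255,0))):
    p=((proj(s,P@Rz(o["ee_rot"][2]+np.pi/2).T+[*o["tool_pos"][:2],.018])-[x0,y0]+.5)*5).astype(int)
    for i,j in E_: cv2.line(im,tuple(p[i].tolist()),tuple(p[j].tolist()),col,1)
cv2.imwrite("pics/s6.png",im)
E
```

```text
(no output)
```

View pics/w6.png

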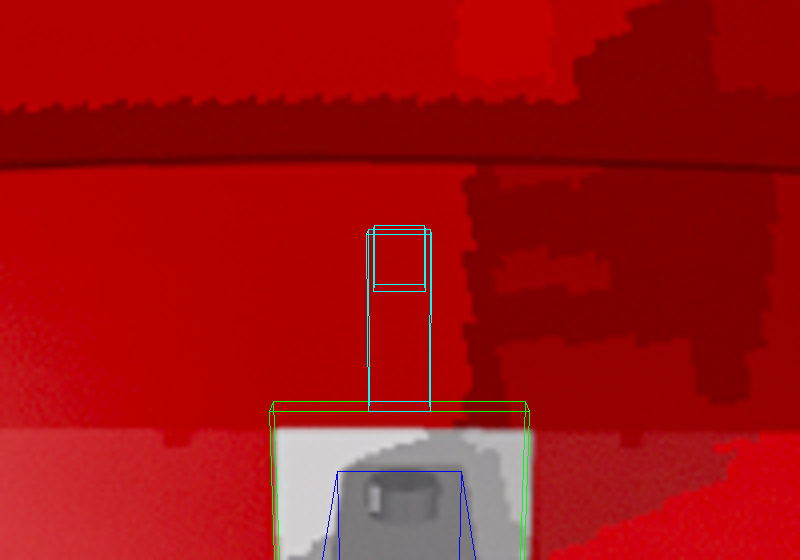

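View pics/s6.png

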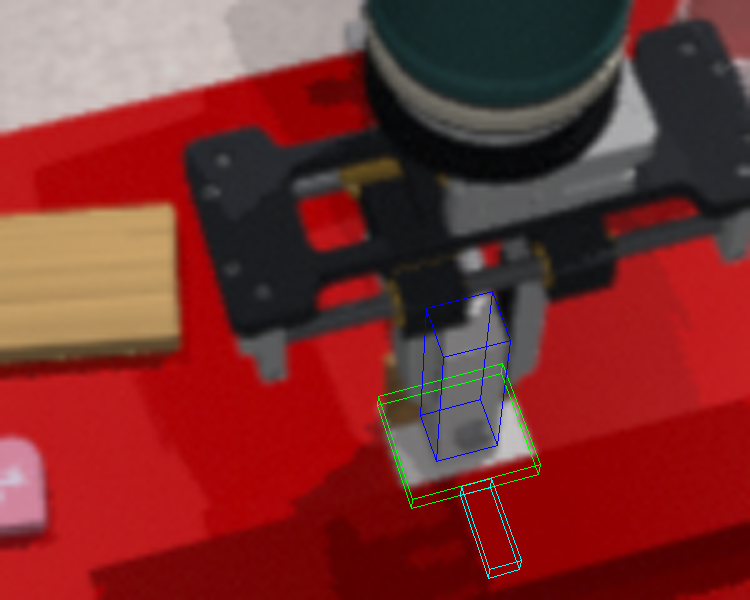

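The tooth is in the slot: it went 6 mm below the floor-contact height. The base now touches, apparently rear edge first (My +0.6), so the clamp is about 2° nose-up in the pads. I'll ease the load off and open; it should settle flat.

```bash
python3 -m creep '[[0,-0.4,0,0,0,0,255],[0,-0.4,0,0,0,0,255],[0,-0.4,0,0,0,0,160],[0,-0.4,0,0,0,0,120],[0,-0.4,0,0,0,0,120]]'; python3 st.py; python3 -m creep '[[0,0,0,0,0,0,110],[0,0,0,0,0,0,110]]'
python3 - <<'E'
from bench import robot
from h import *
o=robot.get_obs(); w=robot.snapshot("wrist"); s=robot.snapshot("scene")
wover(o,w,(*o["tool_pos"][:2],.018,np.degrees(o["ee_rot"][2])+90),"pics/w7.png",(220,90,200,140),4)
x0,y0=250,190; im=cv2.resize(s["color"][y0:y0+120,x0:x0+150],None,fx=5,fy=5,interpolation=cv2.INTER_CUBIC)
cv2.imwrite("pics/s7.png",im)
E
```

```text
time: 18.2
tool_pos: [0.5831, -0.0052, 0.0748]
ee_rot: [-1.571, 0.0, -1.782]
wrist_force: [1.9, -1.1, -0.7]
width: 0.0481
tooth rel mouth x,y: [ -0.6 -18.4] tooth bottom over floor -9.23 F shelf axes [ 2.1  -0.67 -0.69] M [ 0.112 -0.322  0.047] rot [-9.0030e+01  1.0000e-02 -1.0209e+02] t 18.2
time: 18.45
tool_pos: [0.583, -0.0053, 0.0751]
ee_rot: [-1.571, -0.0, -1.782]
wrist_force: [-0.3, 0.3, 0.7]
width: 0.0534
```

View pics/w7.png

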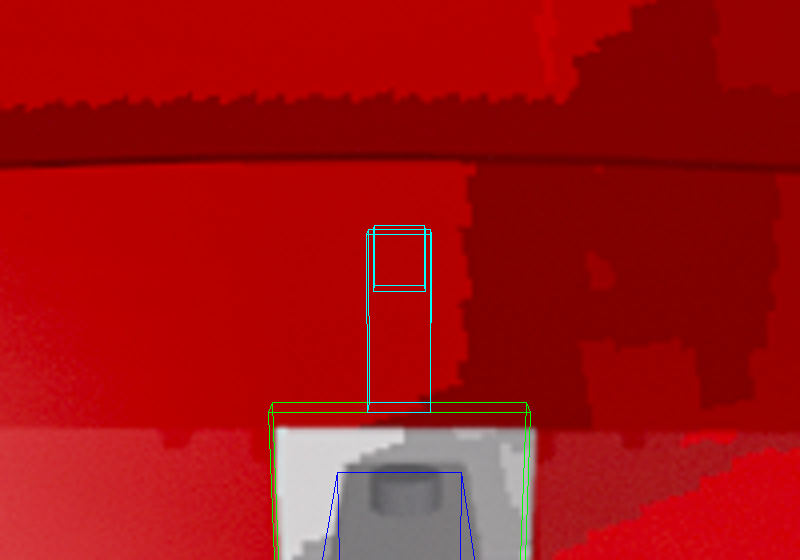

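View pics/s7.png

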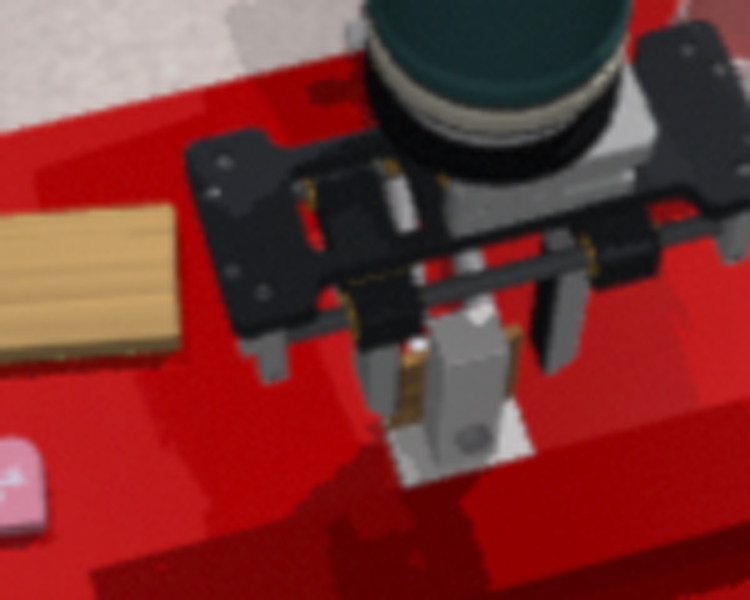

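Released. Now I'll retreat straight up and check.

```bash
python3 -m creep '[[0,-10,0,0,0,0,60],[0,-40,0,0,0,0,60],[0,-100,0,0,0,0,60],[0,-100,0,0,0,0,60]]'; python3 -m creep '[[0,-30,-120,0,0,0,60],[0,-30,-120,0,0,0,60],[0,-30,-120,0,0,0,60]]'
python3 - <<'E'
from bench import robot
from h import *
o=robot.get_obs(); S={n:robot.snapshot(n) for n in("scene","top","wrist")}; w=S["wrist"]
R=Rz(np.radians(-12.2))
def tooth(y,pz=.018):return (np.array([.6365,.002,0])+R@[-.0505,y,0])[:2]
c=tooth(-.0187); print("expect",c)
for n in S:
    for k in("clamp","grip","jar","opener","heart_a"): print(n,k,[(np.round(d["point"],3).tolist(),round(d["p"],2)) for d in robot.landmark_of(k,n)])
def ov(f,roi,k,im,name):
    x,y,ww,h=roi; a=cv2.resize(im[y:y+h,x:x+ww],None,fx=k,fy=k,interpolation=cv2.INTER_CUBIC)
    for P,col in ((BASE,(0,255,0)),(POST,(255,0,0))):
        p=((f(P@R.T+[*c,.018])-[x,y]+.5)*k).astype(int)
        for i,j in E_: cv2.line(a,tuple(p[i].tolist()),tuple(p[j].tolist()),col,1)
    cv2.imwrite(name,a)
ov(lambda P:proj(S["scene"],P),(280,200,100,90),7,S["scene"]["color"],"pics/s8.png")
ov(lambda P:proj(S["top"],P),(290,110,80,80),7,S["top"]["color"],"pics/t8.png")
cv2.imwrite("pics/w8.png",w["color"]); cv2.imwrite("pics/s8f.png",S["scene"]["color"])
E
```

```text
time: 19.05
tool_pos: [0.5868, -0.0057, 0.1833]
ee_rot: [-1.557, 0.001, -1.782]
wrist_force: [0.6, -0.3, 0.5]
width: 0.0719
time: 19.42
tool_pos: [0.4638, 0.0205, 0.2072]
ee_rot: [-1.568, 0.001, -1.781]
wrist_force: [0.0, -0.7, 0.3]
width: 0.0719
expect [ 0.58318872 -0.00560578]
scene clamp [([0.587, -0.003, 0.014], 0.87), ([0.279, -0.244, 0.018], 0.63), ([0.455, -0.259, 0.017], 0.6)]
scene grip [([0.419, -0.309, 0.018], 0.88), ([0.336, -0.22, 0.018], 0.68), ([0.583, -0.011, 0.093], 0.58)]
scene jar [([0.503, 0.163, 0.017], 0.67)]
scene opener [([0.459, 0.046, 0.018], 0.74)]
scene heart_a [([0.637, 0.003, 0.019], 0.72), ([0.531, -0.164, 0.022], 0.67), ([0.591, 0.207, 0.017], 0.6)]
top clamp [([0.456, -0.259, 0.017], 0.95), ([0.275, -0.242, 0.014], 0.63), ([0.528, -0.167, 0.016], 0.21)]
top grip [([0.332, -0.217, 0.026], 0.71), ([0.42, -0.302, 0.02], 0.66)]
top jar [([0.504, 0.169, 0.019], 0.78)]
top opener [([0.456, 0.048, 0.016], 0.61)]
top heart_a [([0.529, -0.167, 0.015], 0.78)]
wrist clamp [([0.589, -0.005, 0.015], 0.96), ([0.276, -0.243, 0.016], 0.94), ([0.454, -0.257, 0.019], 0.61)]
wrist grip [([0.334, -0.223, 0.021], 0.66), ([0.586, -0.004, 0.089], 0.63), ([0.418, -0.308, 0.02], 0.63)]
wrist jar [([0.504, 0.162, 0.014], 0.82)]
wrist opener [([0.458, 0.049, 0.017], 0.83)]
wrist heart_a [([0.593, 0.206, 0.015], 0.69), ([0.527, -0.165, 0.019], 0.57)]
```

View pics/s8.png

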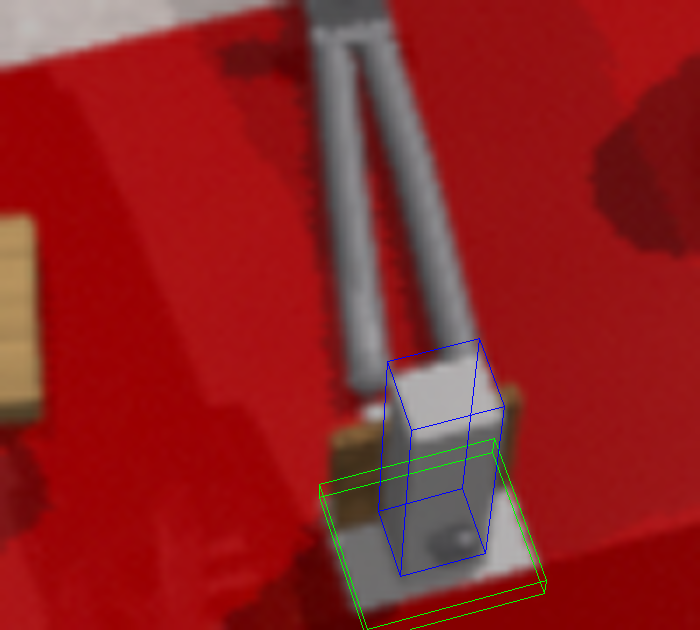

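View pics/t8.png

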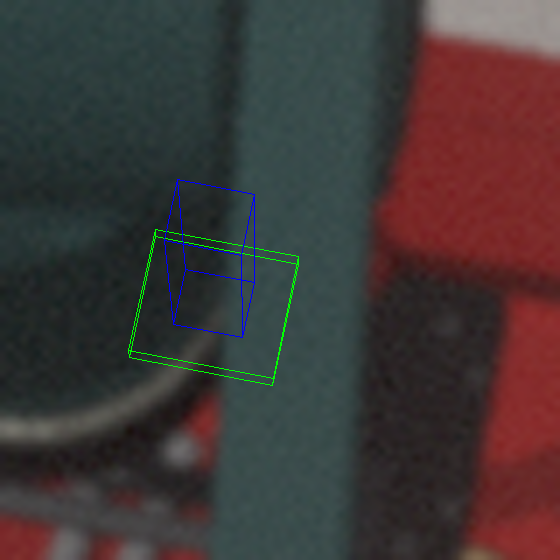

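View pics/w8.png

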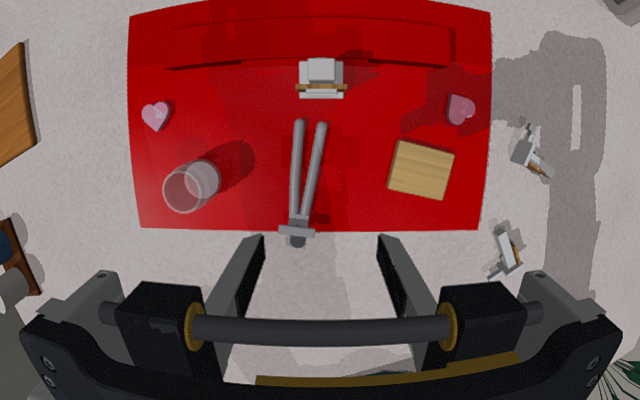

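View pics/s8f.png

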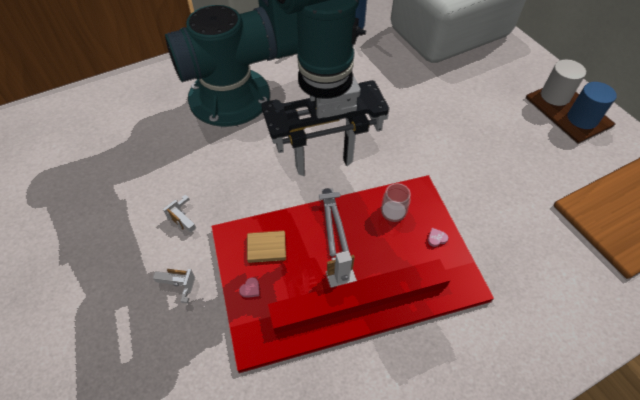

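The clamp stands at the rail and the bystanders are unmoved: the jar, opener and both hearts are still where they were. I want a closer view to verify it is flat, since the overlay is about 1 px off.

```bash
python3 -m creep '[[0,0,50,0,0,0,60],[0,60,50,0,0,0,60],[0,60,50,0,0,0,60],[0,60,50,0,0,0,60],[0,60,50,0,0,0,60]]'
python3 - <<'E'
from bench import robot
from h import *
import pickle
o=robot.get_obs(); w=robot.snapshot("wrist"); s=robot.snapshot("scene"); pickle.dump((o,w,s),open("v9.pkl","wb"))
c=(.5832,-.0056)
wover(o,w,(*c,.018,-12.2),"pics/w9.png",(240,50,160,140),5)
cv2.imwrite("pics/w9r.png",cv2.resize(w["color"][50:190,240:400],None,fx=5,fy=5,interpolation=cv2.INTER_CUBIC))
E
```

```text
time: 20.95
tool_pos: [0.517, 0.0092, 0.1494]
ee_rot: [-1.564, 0.001, -1.782]
wrist_force: [1.2, -0.5, 0.3]
width: 0.0716
```

View pics/w9.png

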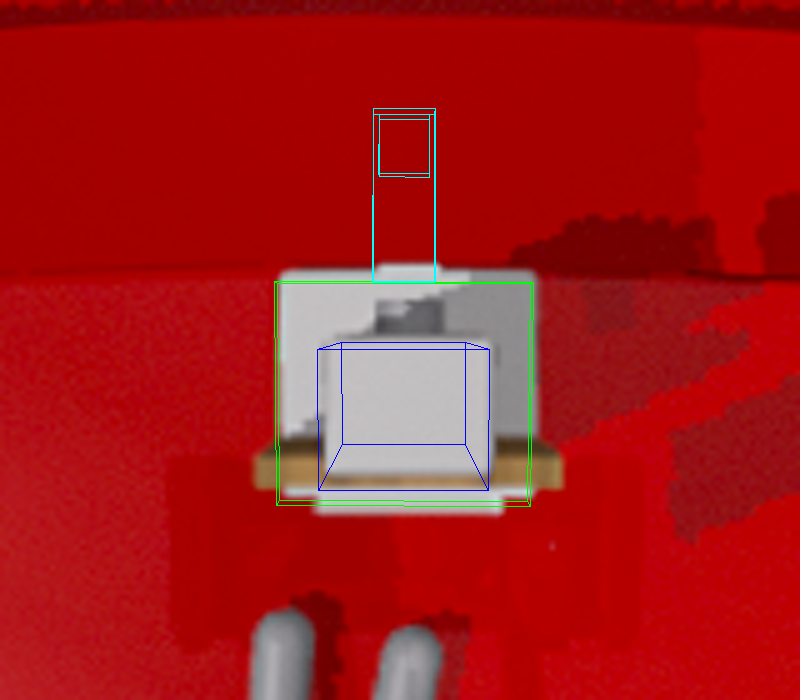

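Base and post-top edges are all shifted by the same 9–12 crop px (2 px; the arm was still settling). That means no visible tilt. One more fit, with the arm settled.

```bash
python3 -m creep '[[0,0,0,0,0,0,60],[0,0,0,0,0,0,60],[0,0,0,0,0,0,60]]'
python3 - <<'E'
from bench import robot
from h import *
from scipy.optimize import differential_evolution as DE
o=robot.get_obs(); w=robot.snapshot("wrist"); k=5; x,y,ww,h=280,85,90,72
a=cv2.resize(w["color"][y:y+h,x:x+ww],None,fx=k,fy=k,interpolation=cv2.INTER_CUBIC); hsv=cv2.cvtColor(a,cv2.COLOR_BGR2HSV)
red=((hsv[...,1]>160)).astype(np.uint8); m=1-red   # clamp+cork vs red
cork=((hsv[...,1]>60)&(hsv[...,1]<=200)&(hsv[...,0]>8)&(hsv[...,0]<30)).astype(np.uint8)
b=a.max(2); 
print(np.bincount(m.ravel()))
# bright post-top mask
def edge(p):
    R=Rz(np.radians(p[2]))@Ro.from_euler('yx',[p[3],p[4]],degrees=True).as_matrix()
    r=np.zeros_like(m)
    for P in (BASE,CORK,POST):
        q=((wproj(o,w,P@R.T+[p[0],p[1],.018])-[x,y]+.5)*k).astype(np.int32); cv2.fillConvexPoly(r,cv2.convexHull(q),1)
    q=((wproj(o,w,POST[1::2]@R.T+[p[0],p[1],.018])-[x,y]+.5)*k).astype(np.int32); t=np.zeros_like(m); cv2.fillConvexPoly(t,cv2.convexHull(q),1)
    return r,t
def cost(p):
    r,t=edge(p); e=cv2.dilate(t,np.ones((11,11)))-t; 
    return (r!=m).sum()-40*(b[t>0].mean()-b[e>0].mean())
r=DE(cost,[(.573,.593),(-.016,.004),(-16,-8),(-6,6),(-6,6)],seed=0,maxiter=40,popsize=10); print(r.x.round(4),r.fun,o["tool_pos"],o["ee_rot"])
c=r.x; wover(o,w,(c[0],c[1],.018,c[2]),"pics/w10.png",(260,70,130,110),6)
E
```

```text
time: 21.42
tool_pos: [0.5148, 0.0093, 0.1454]
ee_rot: [-1.571, -0.0, -1.782]
wrist_force: [0.4, -0.3, -0.6]
width: 0.0717
[94820 67180]
[ 5.85700e-01 -7.10000e-03 -1.19779e+01 -4.12880e+00 -2.08300e-01] 3023.8067115833564 [0.51478407 0.00929057 0.14543002] [-1.57065752e+00 -6.04898090e-05 -1.78191552e+00]
```

View pics/w10.png

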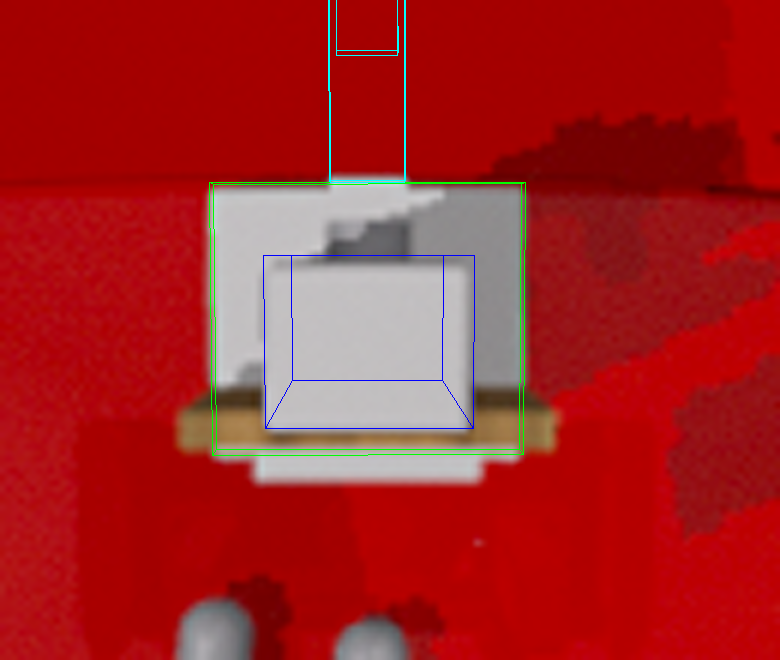

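Settled view: the upright wireframe matches the base edges exactly and the post top within about 1 px. The −4° pitch in the fit comes from the unmodelled white plate behind the cork at (370,470). The gripper touches nothing, so I'm handing it in.

```bash
python3 -c "
from bench import robot
print(robot.close_job(), robot.get_obs()['time'])"
```

```text
the job is handed in; nothing more can be done
the job is handed in; nothing more can be done
```

I lifted the clamp off its coaster and tucked its tongue under the lip near the −y end of the hood. I rested the tooth on the shelf with about 4 N and dragged it along +y. At about y = −19 mm it dropped into the slot: the vertical force fell to zero and the tool sank 1 mm. I stopped there, lowered the clamp until the base touched, released it and backed away. The clock stood at about 21.5 s when I handed it in.

**Last checks:** The clamp stands upright, its tongue goes under the lip, and its yaw matches the shelf's. The tooth is about 2 mm in x from the mouth point. The jar, the can opener and both hearts read where they were at the start, to within the networks' error. The gripper was touching nothing.

**Checks that disagreed:**
- **Floor height:** The tooth met the floor about 1.8 mm lower than I computed, and the base met the shelf about 2 mm higher than that contact implied. I took this as the clamp tipping slightly in the pads. It looked level after release.
- **Pitch fit:** An automatic silhouette fit gave a −4° pitch. I put that down to a white plate behind the cork that my model leaves out, because the upright outline matched the picture to about 1 pixel.
- **Load:** The tooth load crept up to about 7 N during the drag, and the base took about 7 N just before release. Both are far below the 40 N limit.

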